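Raise the ratchet support stand one notch and lock it with its bent pin

TASK

Two ratchet support stands are bolted to the welding table to carry an end plate; one is set and pinned, the other is still one notch too low. Raise the low stand's post to the next notch and let it settle on its pawl, level with the other stand, then push the loose bent pin through both cheeks and the post, from either side, fully home until its bend meets the cheek. Leave the other things on the table where they are.

Things in the scene. Friction and masses are not known exactly. Their poses are not given: they have to be found in the camera images.
- stand: The low stand, fixed to the table, its yaw differs a little from run to run: dark painted base plate 140 (x) x 130 (y) x 10 mm, and on it two upright cheek plates 44 mm deep (x), 10 mm thick, their outer faces at y = +32 and -32 mm, their tops at z = 122 mm. Between them slides a steel post. Origin: centre of the base's underside; x towards the pawl side, y across the cheeks, z up. Below z = 62 mm the cheeks reach out to x = +48 mm, with the pawl between them.
- stand_hole (a point): Middle of the pin's path in the low stand: on the axis of the two cheek holes (17 mm bores along the stand's y, the same from either side), midway between the cheeks, 106 mm above the table. When the post rests in a notch its own 17 mm bore, 40 mm long, is in line with them.
- post (a joint): Height of the low stand's post above its lowest notch, m. It starts at about 0 (lowest notch). Notches are 25 mm apart (0, 0.025, 0.050; upper stop 0.052). It weighs about 0.6 kg and slides freely; let go, it drops until a tooth rests on the pawl. To catch the next notch lift it 27 to 40 mm, then let it down; it cannot go back down past a caught notch.
- pawl (a joint): Angle of the low stand's pawl, rad: 0 = swung in under a tooth (springs back by itself), about 0.16 while a tooth passes.
- post_top (a point): Middle of the flat top of the low post's steel head pad. The pad is 54 mm (stand's x) x 36 mm (stand's y) x 14 mm thick; its underside is 2 mm above the cheeks when the post is in the lowest notch (top then 138 mm above the table). Across x it overhangs the cheeks by 5 mm at each end, so it can be pinched there from above.
- pin: The loose bent pin (L shape, plain steel round bar, 14 mm diameter, 0.2 kg), lying flat on the table. Origin: on the table under its straight rod, 30 mm from the bend; x along the rod to its rounded tip (+60 mm), bend at x = -30 mm, y along the short handle leg (50 mm long, from the bend), z up. The rod's axis lies 7 mm above the table. The origin is close to the centre of mass.
- pin_tip (a point): The rounded tip of the bent pin, on its axis, 90 mm from the bend. Let go part way in, the leg swings to hang down and the bend sags up to 7 mm below the holes' axis; let go with less than 40 mm in, the pin may tip out. In the greased bores it slides with a few newtons; pressed in at the bend, at the bend's own height, it rises into line by itself.
- pin_elbow (a point): The bend of the bent pin: the point where the axes of rod and leg cross; the outside of the bend is a 7 mm radius ball. With the pin home the bend lies 7 mm outside the cheek's face (39 mm from stand_hole) and the tip stands 19 mm out on the other side.
- set_stand: The other stand, the same model, fixed, already one notch up and pinned with its own bent pin. Origin and axes as for the low stand; its pin's bend is on its -y side, reaching 46 mm from its middle. Its head pad's top is 163 mm above the table.
- ferrule_a: Loose steel weld ferrule, 110 mm across its rim, 62 mm tall, upright; origin under its centre. Bystander.
- ferrule_b: A second such ferrule. Bystander.
- socket_a: Loose small steel pipe socket, 34 mm diameter, 40 mm tall, upright; origin under its centre. Bystander.
- socket_b: A second such socket. Bystander.
- socket_c: A third such socket. Bystander.
- fix_bolt: Straight dark fixturing bolt, 28 mm thick, 62 mm tall, standing on its 44 mm head; origin under its centre. Bystander.
- wrench: Loose wrench lying on the table, along its own x. Bystander.
- hammer: Loose hammer lying on the table, along its own x. Bystander.
Mind the look-alikes: they are no part of the job. Leave any green or purple look-alike of the pin alone.

How it is judged:
By the outcome, as a careful person would: the job done as asked, in the order asked, and still so for the second after the job is handed in, with the robot touching nothing.
It also fails if it takes over 54 s, if anything falls off the work surface, if the arm or the gripper's body presses on something with over 40 N, if the wrist force passes 120 N, or if a joint passes its speed limit or range.

ROBOT

A 6-joint arm with a two-finger parallel gripper is mounted at the origin on the work surface. World frame = base frame: x ahead of the robot, y to its left, z up, the work surface at z = 0. Lengths are in mm, angles in rad, forces in N, time in s.
With the tool pointing down it reaches from about 400 to 925 mm from the base axis. Payload 12.5 kg.
Tool frame: the origin (TCP) lies between the finger pads; the fingertips stand 19 mm ahead of it and the grasp point (between the pads) is the TCP; z points along the fingers, x is the direction in which the jaws open and shut, and the axes are right-handed (so a half turn about z gives the same grasp; the last joint's range is limited). The gripper opens to 95 mm and grips with 3 to 60 N. Pads are 20 mm wide; open, the fingers measure 119 mm over their backs; the gripper's body (75 mm by 180 mm) begins 59 mm behind the grasp point.
Start: joints at [-1.392, 0.491, 1.559, -0, 1.092, -0.106], TCP at [175.626, -599.833, 233.661] pointing down, gripper open.
Joint ranges: [-3.1, 3.1], [-0.84, 2.19], [0.05, 2.79], [-1.13, 4.28], [0.06, 2.93], [-2.69, 2.69]. Speed limits (rad/s): [2.22, 2.22, 2.79, 3.14, 3.14, 3.14].

INTERFACE

Orientations are given as a 3x3 rotation matrix whose columns are the frame's x, y, z axes.
In Python, from rig import monitor, snapshot, camera_info, r gives the robot as it stands.
- The arm moves only by the tool arm_command, never from a script. Its argument "rows" is text: rows parted by semicolons, each of 5 numbers parted by spaces: the shift along the tool's x, y, z in m, then the turn about the tool's z in degrees, then the opening, from 0 (shut) to 1 (fully open). A call has 1 to 20 rows; each row is the pose to reach, as a shift and turn from the pose measured when the call began, along the tool's axes at that moment; what a row does not reach only later rows make up. A row lasts 1/8 s, in which the tool goes at most 62.5 mm and 10.7 degrees, less where a joint would pass 70% of its speed; a pose out of reach is approached as far as the arm can. A call with a gripper value outside its range is refused whole. The fingers move at their own pace and stop on an object; "grip_force" is the grip in N (left out, the last holds). Time passes only in rows, so rows that repeat a pose let the fingers close. It gives the time, the measured TCP pose, the force and the opening at its end, in the units of the state.
- monitor.sense(): the state, without advancing time (a new reading comes with each control period).
- snapshot(name): name is "scene" or "top" or "wrist"; returns the picture (384x512x3 uint8, blue, green, red); there is no depth.
- camera_info(name): a dict with "fx", "fy", "cx", "cy" (pixels), "pose" (4x4, takes a point from camera to world coordinates). Camera axes: x right, y up, looking along -z (the intrinsics and any distortion apply to the point x, -y, -z); pixel columns grow to the right and rows downward; lengths in mm; the calibration is good to about 2 mm. A picture is of the moment at which its call begins: read the wrist's pose just before it. camera_info takes no time and is no camera call; for the wrist camera it gives the pose at the moment of the call.
- r.sign_off(): hands the job in, once; it reports no verdict.
The state is a dict: "time_s": time; "qpos": joint angles; "joint_velocities": joint speeds; "joint_torque": joint torques, N m; "position": TCP position; "tool_rot": TCP orientation; "ft_force": force on the tool from outside, world axes, zero at the start; "torque": the same for the moment, N m; "finger_gap": opening from 0.0 (shut) to 1.0 (fully open).
Only numpy, scipy, OpenCV 4.12 (cv2) and the standard library are available. Lean on these libraries where they do the work, as an engineer would, in place of code of your own. Each camera call takes 0.05 s, during which the arm holds its last target. There are 200 camera calls.

## Working session

There is one attempt and no reset: what is moved stays moved. The work goes in short steps, Python scripts to look and compute and a tool call to move; the robot and the scene stay as the last step left them, time stands still between calls to the robot, and variables do not carry over. Pictures are saved under pics/ and viewed, about 8 in all and at most 12, crops included, and the job is handed in when it is done.

Besides the shell and the picture viewer there is one more tool, called after "Request:" as a command line: name --argument value ..., lists and objects as JSON in quotes. arm_command: Moves the arm, as the interface text tells. Its arguments: {"type":"object","properties":{"rows":{"type":"string"},"grip_force":{"type":"number"}},"required":["rows"]}

```bash
ls; mkdir -p pics; python3 - <<'E'
from rig import monitor, snapshot, camera_info, r
import cv2,numpy as np
np.set_printoptions(precision=4,suppress=True)
for n in("scene","top","wrist"):
    c=camera_info(n);print(n,{k:(v if k!='pose' else np.array(v)) for k,v in c.items()})
    im=snapshot(n);cv2.imwrite(f"pics/{n}0.png",im)
a=cv2.imread("pics/scene0.png");b=cv2.imread("pics/top0.png")
print(monitor.sense())
E
```

```text
pics
scene {'fx': 394.195666665067, 'fy': 394.195666665067, 'cx': 255.25178381366345, 'cy': 186.6777725211565, 'pose': array([[  -0.4171,   -0.7108,    0.5664, 1133.5183],
       [   0.9089,   -0.3278,    0.2578,  260.922 ],
       [   0.0024,    0.6223,    0.7827,  890.9769],
       [   0.    ,    0.    ,    0.    ,    1.    ]])}
top {'fx': 348.03113928839343, 'fy': 348.03113928839343, 'cx': 254.27686704739628, 'cy': 191.01750987839773, 'pose': array([[  -0.0138,    0.9913,   -0.1312,  407.7919],
       [  -0.9994,   -0.0178,   -0.0294,  -19.5989],
       [  -0.0314,    0.1307,    0.9909, 1056.4496],
       [   0.    ,    0.    ,    0.    ,    1.    ]])}
wrist {'fx': 287.42169170814776, 'fy': 287.42169170814776, 'cx': 259.51363637154617, 'cy': 190.96010389487677, 'pose': array([[   0.2803,    0.9325,    0.2279,  238.9717],
       [  -0.9599,    0.2727,    0.065 , -580.5162],
       [  -0.0016,   -0.237 ,    0.9715,  384.2705],
       [   0.    ,    0.    ,    0.    ,    1.    ]])}
{'time_s': 0.15, 'qpos': array([-1.3916,  0.4914,  1.5593, -0.    ,  1.0917, -0.1056]), 'joint_velocities': array([ 0.0005, -0.0037, -0.0021, -0.0003, -0.0006, -0.0005]), 'joint_torque': array([  0.0022, -61.2895, -25.8279,   0.0693,   0.0473,  -0.0001]), 'position': array([ 175.6008, -599.6807,  233.2331]), 'tool_rot': array([[ 0.281 , -0.9597, -0.0001],
       [-0.9597, -0.281 ,  0.0007],
       [-0.0007, -0.0001, -1.    ]]), 'ft_force': array([ 0.2735, -0.0969, -0.9098]), 'torque': array([-0.0083, -0.0333, -0.0527]), 'finger_gap': 0.9982604425557567}
```

View pics/top0.png

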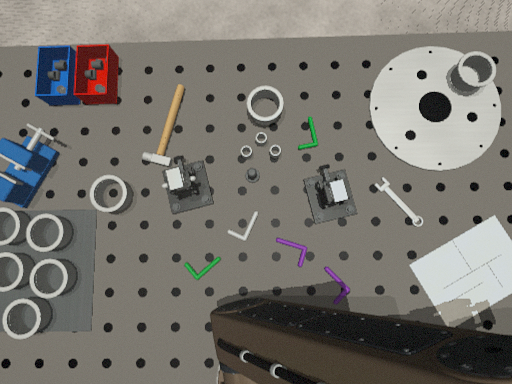

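View pics/scene0.png

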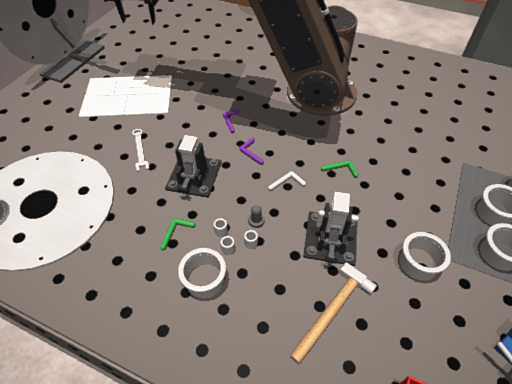

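The top view shows a plain steel L at about (243,230), with green and purple look-alikes around it. The left stand (185,183) has a pin through it, so the right stand (332,192) should be the low one. I'll enlarge both to confirm.

```bash
cat > h.py <<'E'
import numpy as np,cv2
from rig import monitor, snapshot, camera_info, r
np.set_printoptions(precision=4,suppress=True)
def ray(c,u,v):
    P=np.array(c["pose"]);d=P[:3,:3]@np.array([(u-c["cx"])/c["fx"],-(v-c["cy"])/c["fy"],-1]);return P[:3,3],d
def onz(c,u,v,z):
    o,d=ray(c,u,v);return o+d*(z-o[2])/d[2]
def proj(c,p):
    P=np.array(c["pose"]);q=P[:3,:3].T@(np.asarray(p,float)-P[:3,3]);return np.array([c["cx"]+c["fx"]*q[0]/-q[2],c["cy"]-c["fy"]*q[1]/-q[2]])
def tri(obs):
    A=np.zeros((3,3));b=np.zeros(3);L=[]
    for c,u,v in obs:
        o,d=ray(c,u,v);d=d/np.linalg.norm(d);M=np.eye(3)-np.outer(d,d);A+=M;b+=M@o;L.append((M,o))
    p=np.linalg.solve(A,b);return p,[np.linalg.norm(M@(p-o)) for M,o in L]
E
python3 - <<'E'
import cv2,numpy as np
t=cv2.imread("pics/top0.png");s=cv2.imread("pics/scene0.png")
A=cv2.resize(t[150:260,150:370],None,fx=3.6,fy=3.6,interpolation=cv2.INTER_CUBIC)[:300+96]
B=cv2.resize(s[125:275,160:370],None,fx=3.77,fy=3.77,interpolation=cv2.INTER_CUBIC)
cv2.imwrite("pics/cA.png",A);cv2.imwrite("pics/cB.png",B);print(A.shape,B.shape)
E
```

```text
(396, 792, 3) (566, 792, 3)
```

View pics/cA.png

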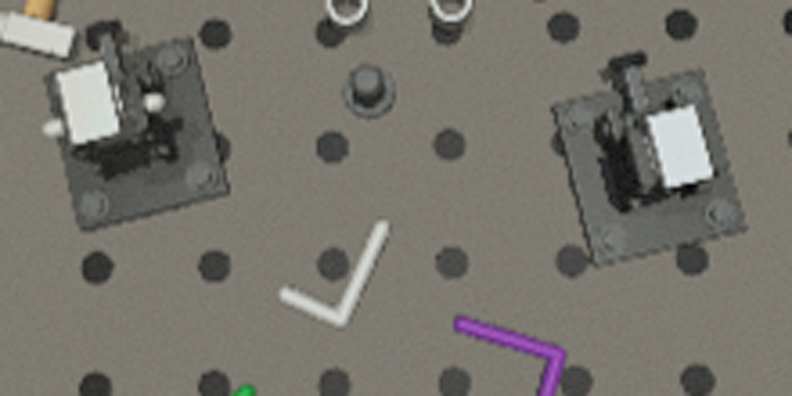

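View pics/cB.png

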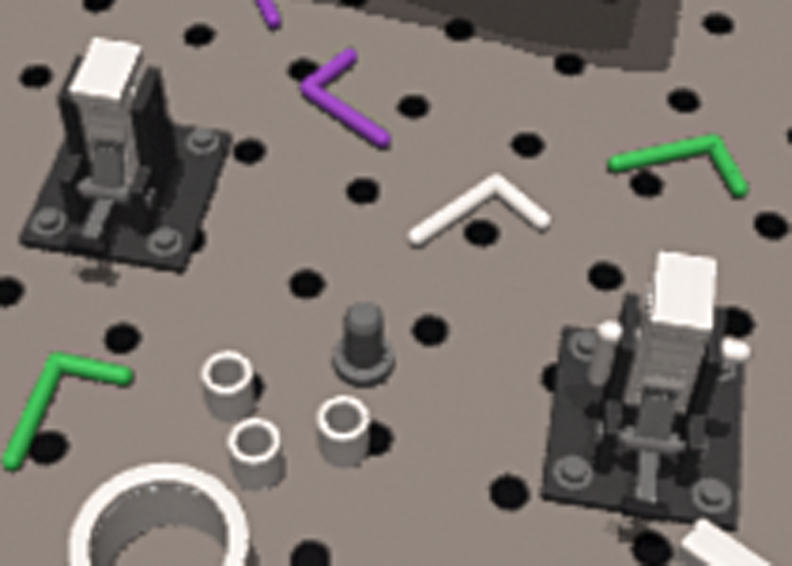

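```bash
python3 - <<'E'
from h import *
t=cv2.imread("pics/top0.png");s=cv2.imread("pics/scene0.png");T=camera_info("top");S=camera_info("scene")
def blobs(im,x0,y0,x1,y1,th):
    hsv=cv2.cvtColor(im,cv2.COLOR_BGR2HSV);m=((hsv[...,1]<45)&(hsv[...,2]>th)).astype(np.uint8)
    k=np.zeros_like(m);k[y0:y1,x0:x1]=m[y0:y1,x0:x1]
    n,l,st,ce=cv2.connectedComponentsWithStats(k)
    return [( (l==i),st[i],ce[i]) for i in range(1,n) if st[i][4]>40]
R={}
for nm,im,c,boxes in(("top",t,T,{"low":(315,165,360,210),"set":(160,155,190,195),"pin":(220,205,265,245)}),("scene",s,S,{"low":(172,130,204,152),"set":(325,188,355,215),"pin":(260,165,310,195)})):
    for k,b in boxes.items():
        for m,st,ce in blobs(im,*b,185 if k!='pin' else 175):
            pts=np.argwhere(m)[:,::-1].astype(np.float32);rect=cv2.minAreaRect(pts)
            print(nm,k,st,ce.round(1),np.array(cv2.boxPoints(rect)).round(1).tolist())
            if k=="pin":
                # ray points to z=7 plane
                w=np.array([onz(c,u,v,9)[:2] for u,v in pts])
                np.save(f"pin_{nm}.npy",w);
                hull=cv2.convexHull(w.astype(np.float32))[:,0]
                a,tri_=cv2.minEnclosingTriangle(hull[:,None]);print(tri_[:,0])
            R[nm,k]=ce
for k in("low","set","pin"):
    if ("top",k) in R and ("scene",k) in R: print(k,tri([(T,*R["top",k]),(S,*R["scene",k])]))
base=np.array([(553,107),(700,70),(747,228),(597,267)])/3.6+150
w=np.array([onz(T,*p,10) for p in base]);print(w,w.mean(0),np.linalg.norm(w-np.roll(w,1,0),axis=1))
e=(w[1]-w[0]+w[2]-w[3]);print("dir -y edge deg",np.degrees(np.arctan2(e[1],e[0])));e=(w[0]-w[3]+w[1]-w[2]);print("x dir",np.degrees(np.arctan2(e[1],e[0])))
baseS=np.array([(22,240),(185,270),(230,130)])/3.77+[160,125]
print(np.array([onz(S,*p,10) for p in baseS]))
for nm,A in(("tip",[(382,226),(415,238)]),("elbow",[(341,321),(497,181)]),("leg",[(285,293),(545,220)])):
    print(nm,tri([(T,*(np.array(A[0])/3.6+150)),(S,*(np.array(A[1])/3.77+[160,125]))]))
E
```

```text
top low [330 180  18  22 266] [338.6 190.3] [[329.6000061035156, 182.10000610351562], [342.0, 178.60000610351562], [347.6000061035156, 198.1999969482422], [335.20001220703125, 201.8000030517578]]
top set [160 156  10   9  70] [164.2 160.1] [[158.39999389648438, 162.39999389648438], [160.10000610351562, 155.5], [169.5, 157.89999389648438], [167.8000030517578, 164.6999969482422]]
top set [166 167  17  23 255] [174.2 178.2] [[165.5, 169.89999389648438], [178.1999969482422, 166.6999969482422], [183.0, 186.0], [170.3000030517578, 189.1999969482422]]
top pin [228 212  29  28 136] [244.6 228.7] [[227.39999389648438, 231.10000610351562], [255.6999969482422, 211.5], [265.1000061035156, 225.10000610351562], [236.8000030517578, 244.6999969482422]]
[[398.6837  42.3267]
 [425.6925  95.2313]
 [489.6689  -0.2659]]
scene low [179 135  18  16 195] [187.6 142.5] [[178.60000610351562, 148.0], [184.89999389648438, 132.3000030517578], [196.8000030517578, 137.10000610351562], [190.5, 152.8000030517578]]
scene set [332 192  18  20 299] [341.1 201.4] [[331.20001220703125, 209.5], [333.5, 191.10000610351562]
[... 676 characters left out ...]
372)])
[[ 578.2457 -138.7956   10.    ]
 [ 607.4769 -263.1957   10.    ]
 [ 473.7502 -295.4953   10.    ]
 [ 443.4422 -170.7365   10.    ]] [ 525.7288 -217.0558   10.    ] [138.536  127.7883 137.5721 128.3875]
dir -y edge deg -76.56059397733537
x dir 13.454021538372812
[[ 608.9636 -256.991    10.    ]
 [ 582.4089 -131.7662   10.    ]
 [ 443.944  -166.9201   10.    ]]
tip (array([480.0146,   8.3983,   5.0376]), [np.float64(1.5892322923712985), np.float64(1.5892322923713105)])
elbow (array([401.3573,  44.0058,   5.4174]), [np.float64(1.9471468293746566), np.float64(1.9471468293746979)])
leg (array([424.8395,  91.3109,   7.6942]), [np.float64(2.9033953697518013), np.float64(2.903395369751741)])
```

The crops confirm it. The stand at scene (340,215) has a raised post and is pinned, so the low stand is scene (188,150) / top (338,190). The plain steel pin is at top (243,230), scene (287,179). The green and purple ones are decoys. The triangulated pad heights, 138 and 163 mm, match the text.

```bash
cat >> h.py <<'E'
def go(p,ang):
    "shift/turn in tool axes to reach world p with tool x at ang deg (mod 180)"
    s=monitor.sense();R=np.array(s["tool_rot"]);d=R.T@(np.array(p,float)-np.array(s["position"]))/1000
    a=np.degrees(np.arctan2(R[1,0],R[0,0]));t=-(ang-a);t=(t+90)%180-90
    print("shift",d.round(4),"turn",round(t,2),"| now",np.array(s["position"]).round(1),"ang",round(a,2),"q",np.array(s["qpos"]).round(2),"F",np.array(s["ft_force"]).round(1),"gap",round(s["finger_gap"]*95,1),"t",s["time_s"])
E
python3 -c "
from h import *
go([527,-215,235],13.5)"
```

```text
shift [-0.2704 -0.4453 -0.0015] turn -87.18 | now [ 175.6 -599.7  233.2] ang -73.68 q [-1.39  0.49  1.56 -0.    1.09 -0.11] F [ 0.3 -0.1 -0.9] gap 94.8 t 0.15
```

Request:
arm_command --rows "-0.027 -0.045 0 -9 1;-0.054 -0.089 0 -18 1;-0.081 -0.134 0 -27 1;-0.108 -0.178 0 -36 1;-0.135 -0.223 0 -45 1;-0.162 -0.267 0 -54 1;-0.19 -0.312 0 -63 1;-0.217 -0.356 0 -72 1;-0.244 -0.4 0 -80 1;-0.27 -0.445 -0.0015 -87.2 1;-0.27 -0.445 -0.0015 -87.2 1;-0.27 -0.445 -0.0015 -87.2 1;-0.27 -0.445 -0.0015 -87.2 1"

```text
time_s: 1.78
position: [526.1, -216.4, 234.9]
tool_rot: [[0.973, 0.232, -0.0], [0.232, -0.973, 0.001], [-0.0, -0.001, -1.0]]
ft_force: [0.6, -0.4, 0.2]
finger_gap: 1.002
```

```bash
python3 - <<'E'
from h import *
go([527,-215,131],13.5)
c=camera_info("wrist");im=snapshot("wrist");cv2.imwrite("pics/w1.png",im)
t=snapshot("top");cv2.imwrite("pics/top1.png",t)
hsv=cv2.cvtColor(im,cv2.COLOR_BGR2HSV);m=((hsv[...,1]<45)&(hsv[...,2]>185)).astype(np.uint8)
n,l,st,ce=cv2.connectedComponentsWithStats(m)
print("proj pad",proj(c,[527,-215,138]))
for i in range(1,n):
    if st[i][4]>150:
        pts=np.argwhere(l==i)[:,::-1].astype(np.float32);b=cv2.boxPoints(cv2.minAreaRect(pts));w=np.array([onz(c,*p,138) for p in b])
        e=w-np.roll(w,1,0);print(st[i],ce[i],onz(c,*ce[i],138),w[:,:2].mean(0),np.linalg.norm(e,axis=1),np.degrees(np.arctan2(e[:,1],e[:,0])))
E
```

```text
shift [ 0.0012 -0.001   0.1039] turn -0.1 | now [ 526.1 -216.4  234.9] ang 13.4 q [-0.51  0.41  1.7   0.    1.04 -0.74] F [ 0.6 -0.4  0.2] gap 95.2 t 1.775
proj pad [260.9337 196.8679]
[447  18  31  34 362] [462.1077  34.7072] [649.9958 -50.5357 138.    ] [649.912  -50.5522] [23.8128 23.2395 23.9061 23.8172] [ 112.0905   13.3543  -66.5406 -166.6426]
[400  49  30  33 344] [414.3052  65.4971] [621.4841 -80.4101 138.    ] [621.5376 -80.7243] [23.5576 23.0093 23.1785 23.336 ] [ 153.14     59.4157  -25.9979 -119.5933]
[506  54   6  46 173] [509.3121  77.1618] [699.4618 -70.9301 138.    ] [698.7328 -70.8899] [34.8915  3.9779 34.9192  4.1177] [ 114.7716   13.3576  -65.0034 -166.638 ]
[208 272  65  28 672] [243.2783 287.8542] [ 531.5233 -307.4571  138.    ] [ 526.7719 -306.4726] [24.5693 62.693  24.2279 64.004 ] [ 110.2964   24.9232  -66.665  -154.8346]
[369 358  24  24 403] [381.3325 370.1315] [ 693.0219 -368.1259  138.    ] [ 691.715  -367.1673] [23.5398 29.2065 23.0033 29.3015] [-170.2669  106.0254    9.8118  -72.9385]
```

View pics/w1.png

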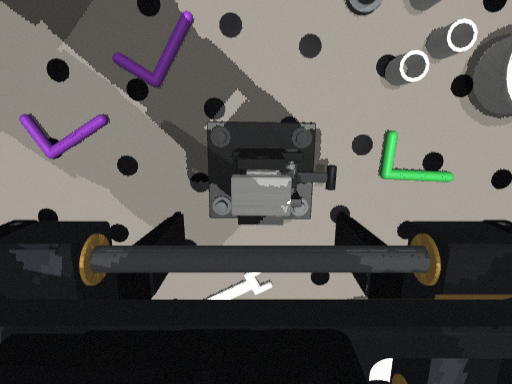

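The wrist view shows the shaded pad at about (232–291, 172–216), close to its projected centre (261,197). I'll get exact edges from intensity.

```bash
python3 - <<'E'
from h import *
c=camera_info("wrist");im=cv2.imread("pics/w1.png");g=cv2.cvtColor(im,cv2.COLOR_BGR2GRAY)
print(g[160:222:3,225:300:4])
m=np.zeros_like(g);m[172:222,222:300]=(g[172:222,222:300]>105);m=cv2.morphologyEx(m,cv2.MORPH_OPEN,np.ones((5,5)))
n,l,st,ce=cv2.connectedComponentsWithStats(m)
for i in range(1,n):
    pts=np.argwhere(l==i)[:,::-1].astype(np.float32);b=cv2.boxPoints(cv2.minAreaRect(pts));w=np.array([onz(c,*p,138) for p in b]);e=w-np.roll(w,1,0)
    print(st[i],ce[i],b.tolist(),w[:,:2].mean(0),np.linalg.norm(e,axis=1),np.degrees(np.arctan2(e[:,1],e[:,0])))
t=cv2.imread("pics/top1.png")
E
```

```text
[[ 30  38  27  28  43  41  35  38  41  40  40  43  40  42  43  39  39  39
   40]
 [ 25  26  28  30  39  33  41  36  37  42  38  40  43  40  38  39  53  77
   42]
 [ 31  27  26  28  38  39  37  37  35  40  38  38  38  41  42  44 128 132
   44]
 [ 25  28  26  30  24  34  65  55  65  64  67  56  45  51  42  36  56 113
   43]
 [ 24  25  30  27  18  27 159 166 163 153 149 154 153 114  37  42  75  84
   46]
 [ 27  30  93  93  81  86 105 107 113 115 109 108 111 103  91  81  83  75
   46]
 [ 25  25 126 127 127 130 126 151 174 175 174 170 173 169 166 165 166  67
   47]
 [ 31  24 132 132 131 130 134 132 186 182 186 186 184 186 186 186 137  45
   49]
 [ 26  28 131 134 132 134 133 131 132 183 185 160 183 187 186 183 132  44
   78]
 [ 29  27 131 130 134 132 129 131 134 129 132 133 134 129 132 129 134  47
  105]
 [ 32  29 132 130 134 133 136 135 131 135 133 132 132 132 132 135 131  79
   99]
 [ 63  28 132 129 129 134 131 134 131 130 129 132 130 132 129 128 127  20
   17]
 [ 60  61 129 133 134 132 131 133 132 131 133 134 135 134 134 134 133  19
   22]
 [124  61 130 127 134 134 130 131 132 133 129 1
[... 304 characters left out ...]
32 131 132 130 135 132 136 131 132 182 129 124
  144]
 [103  78 118 123 124 126 125 128 126 126 131 129 129 125 130 129 127 106
  139]
 [ 75  73  76  71  24  26  22  27  23  26  63  88  90  89  86  85  81  81
   96]
 [141 136 137 137  27  24  25  27  27  63  85  88  88  89  88 139 138 162
  164]]
[ 228  177   64   39 2307] [260.7018 195.7703] [[228.0, 177.0], [291.0, 177.0], [291.0, 215.0], [228.0, 215.0]] [ 525.7666 -214.8323] [35.0601 55.3257 35.0573 57.1348] [ 101.89     13.3728  -75.1532 -166.6244]
[295 207   5   9  45] [297. 211.] [[295.0, 207.0], [299.0, 207.0], [299.0, 215.0], [295.0, 215.0]] [ 561.9162 -220.3596] [7.5703 3.6025 7.571  3.6273] [ 105.0344   13.375   -74.778  -166.6244]
```

Request:
arm_command --rows "0.0017 -0.0019 0.03 -0.1 1;0.0017 -0.0019 0.06 -0.1 1;0.0017 -0.0019 0.09 -0.1 1;0.0017 -0.0019 0.104 -0.1 1;0.0017 -0.0019 0.104 -0.1 1;0.0017 -0.0019 0.104 -0.1 1;0.0017 -0.0019 0.104 -0.1 0.65;0.0017 -0.0019 0.104 -0.1 0.6;0.0017 -0.0019 0.104 -0.1 0.5;0.0017 -0.0019 0.104 -0.1 0.5;0.0017 -0.0019 0.104 -0.1 0.5;0.0017 -0.0019 0.104 -0.1 0.5" --grip_force 40

```text
time_s: 3.38
position: [526.8, -214.2, 131.0]
tool_rot: [[0.972, 0.233, -0.002], [0.233, -0.972, 0.001], [-0.001, -0.001, -1.0]]
ft_force: [-4.8, -2.6, 2.4]
finger_gap: 0.565
```

The fingers closed on 54 mm, which is the pad width. Next I lift 33 mm and lower again.

Request:
arm_command --rows "0 0 -0.008 0 0.5;0 0 -0.016 0 0.5;0 0 -0.024 0 0.5;0 0 -0.032 0 0.5;0 0 -0.033 0 0.5;0 0 -0.033 0 0.5;0 0 -0.033 0 0.5"

```text
time_s: 4.25
position: [526.8, -214.2, 163.8]
tool_rot: [[0.972, 0.233, -0.002], [0.233, -0.972, 0.001], [-0.001, -0.002, -1.0]]
ft_force: [-1.0, -1.6, -6.4]
finger_gap: 0.562
```

Request:
arm_command --rows "0 0 0.003 0 0.5;0 0 0.005 0 0.5;0 0 0.007 0 0.5;0 0 0.007 0 0.5;0 0 0.007 0 0.5"

```text
time_s: 4.88
position: [526.8, -214.2, 156.7]
tool_rot: [[0.972, 0.233, -0.002], [0.233, -0.972, 0.001], [-0.002, -0.002, -1.0]]
ft_force: [-1.0, -1.0, -7.3]
finger_gap: 0.566
```

Request:
arm_command --rows "0 0 0.0007 0 0.5;0 0 0.001 0 0.5;0 0 0.001 0 0.6;0 0 0.001 0 0.8;0 0 0.001 0 1;0 0 0.001 0 1;0 0 -0.03 0 1;0 0 -0.07 0 1;0 0 -0.1 0 1;0 0 -0.1 0 1"

```text
time_s: 6.12
position: [527.6, -214.6, 258.8]
tool_rot: [[0.972, 0.233, 0.002], [0.233, -0.972, -0.001], [0.002, 0.001, -1.0]]
ft_force: [1.0, -0.2, 0.2]
finger_gap: 0.998
```

```bash
python3 - <<'E'
from h import *
s=snapshot("scene");cv2.imwrite("pics/s2.png",s);t=snapshot("top");cv2.imwrite("pics/t2.png",t)
T=camera_info("top");S=camera_info("scene");W=camera_info("wrist")
im=snapshot("wrist");cv2.imwrite("pics/w2.png",im)
go([418,77,150],-24.5)
print("pad pred in scene 138/163",proj(S,[527.3,-214.3,138]),proj(S,[527.3,-214.3,163]))
hsv=cv2.cvtColor(s,cv2.COLOR_BGR2HSV);m=((hsv[...,1]<45)&(hsv[...,2]>185)).astype(np.uint8)
k=np.zeros_like(m);k[115:155,170:206]=m[115:155,170:206];n,l,st,ce=cv2.connectedComponentsWithStats(k)
print([(st[i],ce[i]) for i in range(1,n) if st[i][4]>20])
E
```

```text
shift [-0.0374 -0.3081  0.1066] turn 37.99 | now [ 526.6 -214.1  255.7] ang 13.49 q [-0.5   0.39  1.67  0.    1.09 -0.74] F [-0.4 -0.2 -0.7] gap 95.1 t 6.275
pad pred in scene 138/163 [187.6664 142.5718] [186.4128 135.8169]
[]
```

Request:
arm_command --rows "-0.005 -0.039 0 5 1;-0.01 -0.078 0.005 10 1;-0.014 -0.116 0.01 15 1;-0.019 -0.155 0.02 20 1;-0.023 -0.193 0.03 25 1;-0.028 -0.232 0.04 30 1;-0.033 -0.27 0.05 34 1;-0.0374 -0.308 0.06 38 1;-0.0374 -0.308 0.06 38 1;-0.0374 -0.308 0.06 38 1;-0.0374 -0.308 0.06 38 1"

```text
time_s: 7.65
position: [418.5, 76.1, 196.5]
tool_rot: [[0.91, -0.415, -0.003], [-0.415, -0.91, 0.002], [-0.004, -0.0, -1.0]]
ft_force: [0.1, 0.1, -0.5]
finger_gap: 1.0
```

```bash
python3 - <<'E'
from h import *
go([418,77,21],-24.5)
W=camera_info("wrist");im=snapshot("wrist");cv2.imwrite("pics/w3.png",im)
s=snapshot("scene");cv2.imwrite("pics/s3.png",s)
for p in([402,44,7],[480,8,7],[424,91,7]):print(proj(W,p))
cv2.imwrite("pics/v3.png",np.hstack([im[:,100:],cv2.resize(s[110:210,160:260],(384,384),interpolation=cv2.INTER_CUBIC)])); print(cv2.imread("pics/v3.png").shape)
E
```

```text
shift [-0.0002 -0.0005  0.1755] turn -0.04 | now [418.5  76.1 196.5] ang -24.54 q [0.02 0.26 2.07 0.   0.82 0.45] F [ 0.1  0.1 -0.5] gap 95.0 t 7.65
[259.2174 206.6016]
[328.7676 206.9174]
[259.5912 164.9123]
(384, 796, 3)
```

View pics/v3.png

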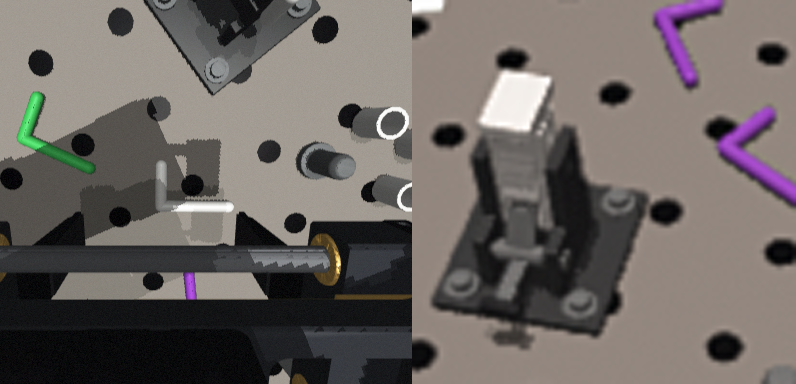

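The crop shows the post standing higher than before, and the pin in the wrist view with its elbow at about (261,207), leg end (261,163) and tip (333,207). Now for precise centrelines and the post height.

```bash
python3 - <<'E'
from h import *
W=camera_info("wrist");g=cv2.cvtColor(cv2.imread("pics/w3.png"),cv2.COLOR_BGR2GRAY)
print(g[160:216:4,250:274].astype(int));print(g[197:217,[275,285,295,305,315,325]].T); print(g[207,318:345])
S=camera_info("scene");T=camera_info("top");t=snapshot("top");cv2.imwrite("pics/t3.png",t);s=cv2.imread("pics/s3.png")
def pad(im,b):
    hsv=cv2.cvtColor(im,cv2.COLOR_BGR2HSV);k=np.zeros(im.shape[:2],np.uint8);x0,y0,x1,y1=b
    k[y0:y1,x0:x1]=((hsv[...,1]<45)&(hsv[...,2]>185))[y0:y1,x0:x1];n,l,st,ce=cv2.connectedComponentsWithStats(k);i=1+np.argmax(st[1:,4]);return st[i],ce[i]
a=pad(t,(315,165,365,210));b=pad(s,(170,120,205,150));print(a,b,tri([(T,*a[1]),(S,*b[1])]))
E
```

```text
[[ 85  83  86  82  86  80  83  82  92 108 115 113 111  96  83  83  83  81
   83  84  82  84  82  83]
 [ 83  82  79  83  82  80 123 140 156 165 175 181 170 169 155 139 110  81
   83  83  81  81  84  81]
 [ 84  84  83  82  83  84 126 143 160 166 176 178 169 166 158 143 121  81
   85  84  84  81  84  82]
 [ 83  81  83  82  82  89 129 142 155 166 175 176 171 168 155 143 120  84
   80  83  79  85  80  84]
 [ 80  85  83  82  81  86 129 147 160 168 173 177 167 166 156 141 116  82
   81  82  83  83  83  82]
 [ 58  59  59  60  62  79 105 112 119 125 127 171 171 167 151 140 123  81
   85  85  82  84  85  82]
 [ 60  59  61  63  56  83 100 112 118 124 127 126 122 123 134 138 126  88
   80  85  81  84  83  80]
 [ 64  57  60  62  61  82 104 113 119 121 125 123 122 122 115 108 105  85
   81  83  84  83  82  82]
 [ 58  61  61  57  57  81 105 110 116 120 124 126 122 124 113 105  84  60
   60  62  60  60  60  61]
 [ 58  61  59  62  61  86 103 110 121 124 126 126 122 120 113 109  85  57
   61  62  59  59  60  58]
 [ 59  60  61  62  62  87 105 109 118 120 127 121 125 120 112 103  83  78
   80  83  79  7
[... 499 characters left out ...]
 75 126 173 202 224 240 252 253 249 237 226 192 146 132 133
  137 132]
 [131 135 133 107 123 172 200 222 238 252 253 249 238 228 193 149 131 131
  134 133]
 [134 133 100  68 117 168 198 221 236 250 252 249 239 230 197 151 129 132
  130 134]
 [159 157 121  84 120 165 197 218 234 249 252 249 242 229 200 165 158 158
  160 156]]
[253 252 252 253 252 252 252 252 254 255 254 254 253 249 243 222 159 157
 157 158 156 154 154 156 155 156 157]
(array([332, 178,  18,  23, 282], dtype=int32), array([340.6879, 188.9362])) (array([177, 128,  19,  16, 202], dtype=int32), array([186.1386, 135.8861])) (array([ 527.4675, -215.4266,  162.5069]), [np.float64(0.2721117899141493), np.float64(0.2721117899142485)])
```

```bash
python3 - <<'E'
from h import *
W=camera_info("wrist")
a=onz(W,261.1,206.3,7);b=onz(W,261.1,164,7);c=onz(W,328.5,206.3,7);tip=onz(W,333.5,206.3,7);le=onz(W,261.1,160,7)
print(a,b,c,"leg deg",np.degrees(np.arctan2(*(b-a)[1::-1])),"rod",np.degrees(np.arctan2(*(c-a)[1::-1])),np.linalg.norm(tip-a),np.linalg.norm(le-a))
u=(b-a)/np.linalg.norm(b-a)
g=a+36*u;print("grasp",g);go([g[0],g[1],21],-24.5)
E
```

```text
[404.1632  43.4828   7.    ] [425.9989  91.3503   7.    ] [479.8871   8.9332   7.    ] leg deg 65.47892533806632 rod -24.52522264821152 89.40120775784081 57.398086269227484
grasp [419.1042  76.2359   7.    ]
shift [ 0.0012 -0.0002  0.1756] turn -0.06 | now [418.4  76.2 196.6] ang -24.56 q [0.02 0.26 2.07 0.   0.82 0.45] F [-0.3  0.8 -0.1] gap 94.8 t 7.8
```

Request:
arm_command --rows "0.0012 0 0.05 0 1;0.0012 0 0.1 0 1;0.0012 0 0.14 0 1;0.0012 0 0.16 0 0.6;0.0012 0 0.17 0 0.5;0.0012 0 0.1755 0 0.4;0.0012 0 0.1755 0 0.4;0.0012 0 0.1755 0 0.3;0.0012 0 0.1755 0 0.2;0.0012 0 0.1755 0 0.1;0.0012 0 0.1755 0 0.08;0.0012 0 0.1755 0 0.08;0.0012 0 0.1755 0 0.05;0.0012 0 0.1755 0 0.05" --grip_force 60

```text
time_s: 9.55
position: [419.0, 76.0, 21.1]
tool_rot: [[0.91, -0.416, -0.003], [-0.416, -0.91, 0.002], [-0.003, -0.0, -1.0]]
ft_force: [0.7, -0.2, 1.1]
finger_gap: 0.133
```

Request:
arm_command --rows "0 0 -0.03 0 0.05;0 0 -0.07 0 0.05;0 0 -0.11 0 0.05;0.02 0.011 -0.13 6 0.05;0.045 0.024 -0.13 14 0.05;0.07 0.038 -0.13 22 0.05;0.095 0.052 -0.13 30 0.05;0.12 0.065 -0.13 38 0.05;0.145 0.079 -0.13 46 0.05;0.161 0.087 -0.13 51.9 0.05;0.161 0.087 -0.13 51.9 0.05;0.161 0.087 -0.13 51.9 0.05;0.161 0.087 -0.13 51.9 0.05"

```text
time_s: 11.18
position: [529.2, -69.6, 150.6]
tool_rot: [[0.236, -0.972, -0.003], [-0.972, -0.236, 0.002], [-0.003, 0.003, -1.0]]
ft_force: [0.3, -0.2, -1.2]
finger_gap: 0.134
```

```bash
python3 - <<'E'
from h import *
go([529,-70,120],-76.5)
st=monitor.sense();P=np.array(st["position"]);R=np.array(st["tool_rot"])
el=P+R@[0,36,14];tip=el+R@[90,0,0];print("pred elbow",el,"tip",tip,"hole",[527.3,-214.5])
W=camera_info("wrist");im=snapshot("wrist");cv2.imwrite("pics/w4.png",im)
s=snapshot("scene");cv2.imwrite("pics/s4.png",s);t=snapshot("top");cv2.imwrite("pics/t4.png",t)
S=camera_info("scene");T=camera_info("top")
for n,c in(("W",W),("S",S),("T",T)):print(n,proj(c,el),proj(c,tip))
cv2.imwrite("pics/v4.png",np.hstack([im[40:300,120:500],cv2.resize(s[120:250,170:370],(400,260),interpolation=cv2.INTER_CUBIC)]))
cv2.imwrite("pics/v4.png",np.vstack([cv2.imread("pics/v4.png"),np.hstack([cv2.resize(t[140:260,190:370],(450,300),interpolation=cv2.INTER_CUBIC),np.zeros((300,330,3),np.uint8)])]))
E
```

```text
shift [0.0004 0.0002 0.0306] turn 0.15 | now [529.2 -69.6 150.6] ang -76.35 q [-0.26  0.47  1.87  0.    0.81  1.08] F [ 0.3 -0.2 -1.2] gap 12.8 t 11.175
pred elbow [494.1405 -78.0662 136.6629] tip [ 515.379  -165.524   136.4186] hole [527.3, -214.5]
W [260.8541 284.5454] [400.9908 284.5135]
S [238.8453 150.2339] [205.8672 145.5689]
T [286.8302 203.7229] [319.7171 195.1893]
```

View pics/v4.png

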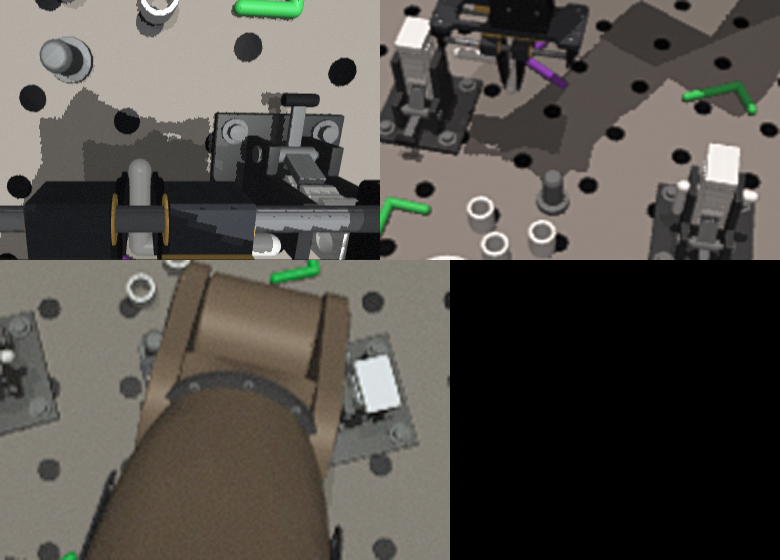

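Wrist view: the leg is upright between the fingers and the tip shows at about (400,286), prediction (401,284.5). I'll measure droop and tip position numerically from the wrist and scene views.

```bash
python3 - <<'E'
from h import *
W=camera_info("wrist");S=camera_info("scene")
w=cv2.imread("pics/w4.png");s=cv2.imread("pics/s4.png")
cv2.imwrite("pics/v5.png",np.hstack([cv2.resize(w[255:315,345:420],(500,400),interpolation=cv2.INTER_CUBIC),cv2.resize(s[132:162,195:217],(293,400),interpolation=cv2.INTER_NEAREST)]))
for c,n in((W,"w"),(S,"s")):print(n,camera_info("wrist")["pose"][0][3] if n=="w" else "")
g=cv2.cvtColor(w,cv2.COLOR_BGR2GRAY);print(g[268:306:2,360:408:3])
E
```

```text
w 594.0808891656012
s 
[[ 70  72  67  71  69 161  82  83 119 117 150 151 149 152 149  82]
 [ 70  69  71  69  73 118  72  71  70  63  70  69 108 107 107  70]
 [ 71  71  72  67  69  77  73  73  68  53  41  40  48  48  47  49]
 [ 74  70  72  70  69  98  99  97  98  94  99  59  22  24  19  21]
 [ 68  70  72  70  75 115 109 111 110 113 111 151  74  24  15  23]
 [ 55  72  72  69  70 122 121 120 119 120 123 190 177  16  23  16]
 [ 34  33  28  58  51 125 128 122 128 123 128 214 210 139  18  16]
 [ 40  31  30  30  28 130 127 132 130 133 134 231 229 209  21  25]
 [ 37  27  25  27  27 140 139 138 137 138 140 241 240 228  22  19]
 [ 29  27  26  31  41 148 145 146 142 145 145 251 247 234  21  22]
 [ 28  28  27  26  53 137 138 139 143 141 140 251 246 235  16  21]
 [ 27  30  25  31  80 143 139 138 138 139 137 249 247 212  95  43]
 [ 26  23  26  25 212 223 222 133 220 220 221 246 211  71 174 173]
 [ 48  51  50  51 201 238 238 237 238 236 237 236 206 176 171 173]
 [ 78  79  77  81  94 179 184 181 180 180 180 170 174 175 175 174]
 [ 79  80  79  79  79 174 170 172 175 171 175 174 172 174 175 174]
 [ 27  26  23  26  21  24  23  24  20  24  25  21  27  26  23  27]
 [ 21  25  25  23  22  21  24  24  25  21  26  24  23  25  22  24]
 [ 21  19  27  23  23  23  29  25  25  26  23  20  21  26  22  16]]
```

View pics/v5.png

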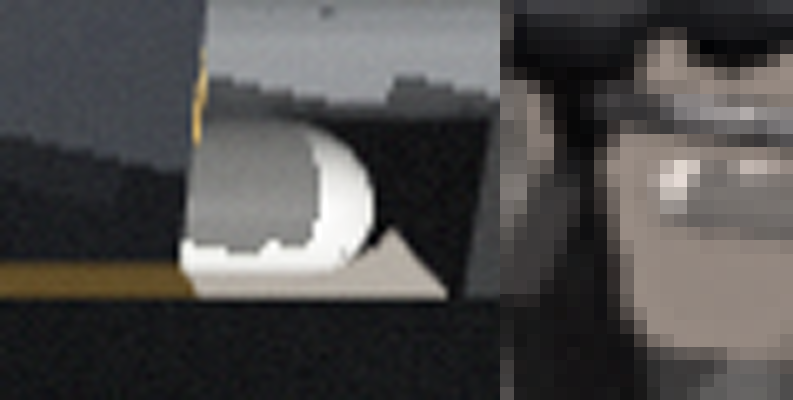

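The wrist view agrees with the prediction. The scene view suggests about 1 mm of tip sag, which the bore clearance and rounded tip can absorb. Next I lower to hole height and start the insertion, watching the force.

Request:
arm_command --rows "0.0004 0.0002 0.015 0.15 0.05;0.0004 0.0002 0.0298 0.15 0.05;0.0004 0.0002 0.0298 0.15 0.05;0.0004 0.0002 0.0298 0.15 0.05;0.005 0.0002 0.0298 0.15 0.05;0.01 0.0002 0.0298 0.15 0.05;0.015 0.0002 0.0298 0.15 0.05;0.02 0.0002 0.0298 0.15 0.05;0.024 0.0002 0.0298 0.15 0.05;0.028 0.0002 0.0298 0.15 0.05;0.028 0.0002 0.0298 0.15 0.05"

```text
time_s: 12.7
position: [535.8, -97.3, 120.7]
tool_rot: [[0.232, -0.973, -0.003], [-0.973, -0.232, 0.002], [-0.002, 0.002, -1.0]]
ft_force: [0.4, -0.0, -1.1]
finger_gap: 0.135
```

```bash
python3 - <<'E'
from h import *
go([529,-70,120.5],-76.5)
W=camera_info("wrist");st=monitor.sense();P=np.array(st["position"]);R=np.array(st["tool_rot"]);el=P+R@[0,36,14]
ys=np.array([-.2334,.9724])@el[:2]+331.6;xs=np.array([.9724,.2334])@el[:2]-462;print("elbow stand x,y,z",xs,ys,el[2],"tip y",ys-90,st["torque"])
E
```

```text
shift [-0.0281  0.0003  0.0003] turn -0.06 | now [535.8 -97.3 120.7] ang -76.56 q [-0.3   0.52  1.87  0.    0.75  1.03] F [ 0.4 -0.  -1.1] gap 12.8 t 12.7
elbow stand x,y,z 0.2899985876982214 112.03567389307855 106.82468579726753 tip y 22.035673893078553 [ 0.0405 -0.0698 -0.0216]
```

The tip is through the first cheek with no contact force. I continue into the post.

Request:
arm_command --rows "0.004 0 0.0005 0 0.05;0.008 0 0.0005 0 0.05;0.012 0 0.0005 0 0.05;0.016 0 0.0005 0 0.05;0.02 0 0.0005 0 0.05;0.025 0 0.0005 0 0.05;0.025 0 0.0005 0 0.05"

```text
time_s: 13.58
position: [541.7, -122.0, 120.2]
tool_rot: [[0.232, -0.973, -0.003], [-0.973, -0.232, 0.002], [-0.002, 0.002, -1.0]]
ft_force: [-1.0, 0.1, -1.0]
finger_gap: 0.133
```

Request:
arm_command --rows "0.005 0 0 0 0.05;0.01 0 0 0 0.05;0.015 0 0 0 0.05;0.02 0 0 0 0.05;0.025 0 0 0 0.05;0.025 0 0 0 0.05"

```text
time_s: 14.32
position: [547.6, -146.6, 120.1]
tool_rot: [[0.232, -0.973, -0.003], [-0.973, -0.232, 0.002], [-0.002, 0.002, -1.0]]
ft_force: [0.4, 0.3, -2.5]
finger_gap: 0.133
```

Request:
arm_command --rows "0.004 0 0 0 0.05;0.008 0 0 0 0.05;0.012 0 0 0 0.05;0.012 0 0 0 0.05"

```text
time_s: 14.82
position: [550.4, -158.6, 120.0]
tool_rot: [[0.231, -0.973, -0.003], [-0.973, -0.231, 0.002], [-0.002, 0.002, -1.0]]
ft_force: [-0.1, -0.1, -1.6]
finger_gap: 0.13
```

Request:
arm_command --rows "0.002 0 0 0 0.05;0.004 0 0 0 0.05;0.006 0 0 0 0.05;0.008 0 0 0 0.05;0.008 0 0 0 0.05"

```text
time_s: 15.45
position: [552.3, -166.6, 120.0]
tool_rot: [[0.231, -0.973, -0.003], [-0.973, -0.231, 0.002], [-0.002, 0.002, -1.0]]
ft_force: [-0.3, 0.4, -1.7]
finger_gap: 0.136
```

Request:
arm_command --rows "0.0007 0 0 0 0.05;0.0014 0 0 0 0.05;0.0021 0 0 0 0.05;0.0021 0 0 0 0.05"

```text
time_s: 15.95
position: [552.8, -168.6, 120.0]
tool_rot: [[0.231, -0.973, -0.003], [-0.973, -0.231, 0.002], [-0.002, 0.002, -1.0]]
ft_force: [-0.5, 0.3, -1.4]
finger_gap: 0.131
```

Request:
arm_command --rows "0.0007 0 0 0 0.05;0.0014 0 0 0 0.05;0.002 0 0 0 0.05;0.002 0 0 0 0.05"

```text
time_s: 16.45
position: [553.0, -170.1, 119.9]
tool_rot: [[0.231, -0.973, -0.003], [-0.973, -0.231, 0.003], [-0.003, 0.003, -1.0]]
ft_force: [-0.7, 3.9, -1.1]
finger_gap: 0.131
```

Request:
arm_command --rows "0.0008 0 0 0 0.05;0.0015 0 0 0 0.05;0.0015 0 0 0 0.05"

```text
time_s: 16.82
position: [552.9, -170.3, 119.7]
tool_rot: [[0.23, -0.973, -0.005], [-0.973, -0.23, 0.005], [-0.006, 0.004, -1.0]]
ft_force: [-0.4, 8.5, -0.6]
finger_gap: 0.135
```

```bash
python3 - <<'E'
from h import *
go([553,-170,120],-76.5)
W=camera_info("wrist");st=monitor.sense();P=np.array(st["position"]);R=np.array(st["tool_rot"]);el=P+R@[0,36,14]
print("elbow stand y",np.array([-.2334,.9724])@el[:2]+331.6,"x",np.array([.9724,.2334])@el[:2]-462)
w=snapshot("wrist");s=snapshot("scene");cv2.imwrite("pics/w6.png",w);cv2.imwrite("pics/s6.png",s)
cv2.imwrite("pics/v6.png",np.hstack([cv2.resize(w[100:320,180:],(440,292)),cv2.resize(s[110:190,150:250],(360,288),interpolation=cv2.INTER_CUBIC)[:292].copy() if 0 else cv2.resize(s[110:191,150:250],(360,292),interpolation=cv2.INTER_CUBIC)]))
E
```

```text
shift [-0.0003 -0.0002 -0.0003] turn -0.17 | now [ 552.9 -170.3  119.7] ang -76.67 q [-0.41  0.57  1.79  0.    0.8   0.92] F [-0.4  8.5 -0.6] gap 12.8 t 16.825
elbow stand y 37.09668789310723 x -0.17904412529367164
```

View pics/v6.png

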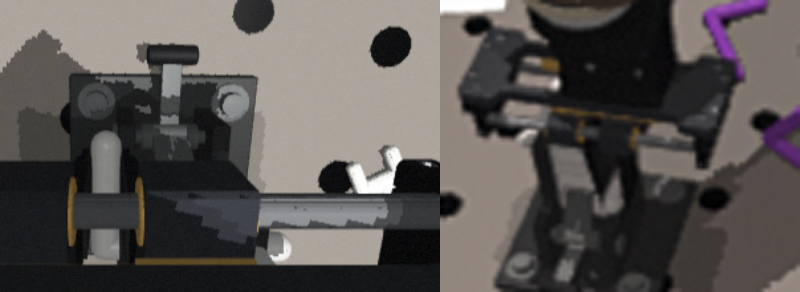

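Contact force is 8.5 N with no further advance and the tip shows on the far side, so the bend appears to be on the cheek. I open slightly, back out along stand +x away from the head pad, then go up.

Request:
arm_command --rows "0 0 0 0 0.17;0 0 0 0 0.2;0 0 0 0 0.2;0 -0.01 0 0 0.2;0 -0.025 0 0 0.2;0 -0.045 0 0 0.2;0 -0.06 0 0 0.2;0 -0.06 -0.04 0 0.3;0 -0.06 -0.09 0 0.3;0 -0.06 -0.14 0 0.3;-0.05 -0.06 -0.18 0 0.3;-0.11 -0.06 -0.18 0 0.3;-0.17 -0.06 -0.18 0 0.3;-0.22 -0.06 -0.18 0 0.3;-0.22 -0.06 -0.18 0 0.3;-0.22 -0.06 -0.18 0 0.3"

```text
time_s: 18.92
position: [561.9, 56.5, 300.8]
tool_rot: [[0.231, -0.973, -0.004], [-0.973, -0.231, 0.004], [-0.005, 0.003, -1.0]]
ft_force: [0.4, 0.5, 0.5]
finger_gap: 0.303
```

```bash
python3 - <<'E'
from h import *
go([527,-215,250],-76.5)
w=snapshot("wrist");s=snapshot("scene");t=snapshot("top");cv2.imwrite("pics/w7.png",w);cv2.imwrite("pics/s7.png",s);cv2.imwrite("pics/t7.png",t)
a=cv2.resize(s[115:205,150:240],(400,400),interpolation=cv2.INTER_CUBIC);b=cv2.resize(t[150:230,300:380],(400,400),interpolation=cv2.INTER_CUBIC)
cv2.imwrite("pics/v7.png",np.hstack([a,b]))
S=camera_info("scene");T=camera_info("top");W=camera_info("wrist")
def st(x,y,z):return [527.3+x*.9724-y*.2334,-214.8+x*.2334+y*.9724,z]
for n,p in(("elbow home",st(0,39,106)),("tip home",st(0,-51,106))):print(n,"scene",(proj(S,p)-[150,115])*400/90,"top",(proj(T,p)-[300,150])*5,"wrist",proj(W,p))
E
```

```text
shift [0.2564 0.0965 0.0498] turn -0.14 | now [561.9  56.5 300.8] ang -76.64 q [-0.02  0.34  1.62  0.    1.19  1.32] F [0.4 0.5 0.5] gap 28.8 t 18.925
elbow home scene [234.5898 168.1611] top [110.6325 227.0791] wrist [427.783 248.546]
tip home scene [ 94.493  147.4487] top [269.9316 186.1596] wrist [497.532  248.4042]
```

View pics/v7.png

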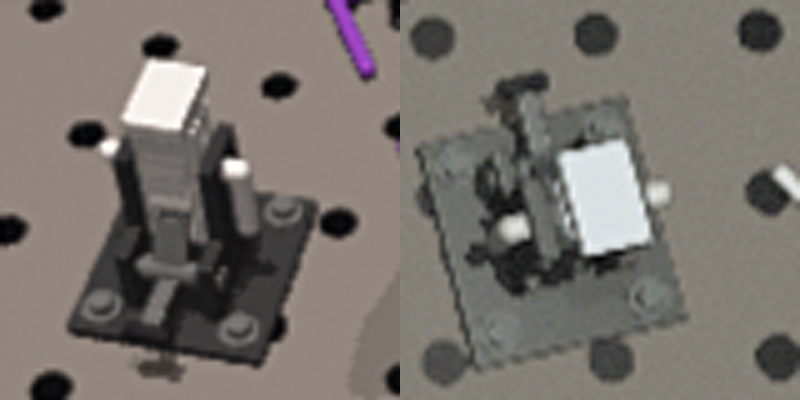

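Post up, pin through both cheeks, leg hanging. To confirm it is fully home, I triangulate the visible bend and tip blobs relative to the pad and compare with the set stand.

```bash
python3 - <<'E'
from h import *
s=cv2.imread("pics/s7.png");t=cv2.imread("pics/t7.png");S=camera_info("scene");T=camera_info("top")
def bl(im,b,th=165):
    hsv=cv2.cvtColor(im,cv2.COLOR_BGR2HSV);k=np.zeros(im.shape[:2],np.uint8);x0,y0,x1,y1=b
    k[y0:y1,x0:x1]=((hsv[...,1]<60)&(hsv[...,2]>th))[y0:y1,x0:x1];n,l,st,ce=cv2.connectedComponentsWithStats(k)
    return [(st[i].tolist(),ce[i].round(1).tolist()) for i in range(1,n) if st[i][4]>=6]
for n,im,bs in(("scene",s,[(165,120,215,180),(315,180,370,240)]),("top",t,[(315,165,365,210),(155,155,205,200)])):
    for b in bs:
        print(n,b)
        for x in bl(im,b):print("  ",x)
E
```

```text
scene (165, 120, 215, 180)
   ([177, 128, 19, 16, 209], [186.1, 135.9])
   ([172, 146, 5, 4, 14], [174.2, 147.5])
   ([200, 151, 6, 4, 21], [202.6, 152.3])
scene (315, 180, 370, 240)
   ([332, 191, 18, 22, 318], [341.0, 201.5])
   ([319, 210, 6, 5, 25], [321.4, 212.0])
   ([352, 215, 7, 5, 32], [354.9, 217.1])
top (315, 165, 365, 210)
   ([332, 178, 18, 23, 291], [340.7, 189.0])
   ([349, 187, 5, 4, 16], [351.2, 188.4])
   ([320, 193, 6, 5, 18], [322.7, 195.2])
top (155, 155, 205, 200)
   ([155, 155, 4, 8, 27], [156.2, 158.2])
```

```bash
python3 - <<'E'
from h import *
S=camera_info("scene");T=camera_info("top");t0=cv2.imread("pics/top0.png")
hsv=cv2.cvtColor(t0,cv2.COLOR_BGR2HSV);k=((hsv[...,1]<60)&(hsv[...,2]>165)).astype(np.uint8);n,l,st,ce=cv2.connectedComponentsWithStats(k[160:200,158:200].copy())
print([(st[i].tolist(),(ce[i]+[158,160]).round(1).tolist()) for i in range(1,n) if st[i][4]>=6])
p,_=tri([(S,186.1,135.9),(T,340.7,189)]);u=np.array([-.2334,.9724]);v=np.array([.9724,.2334])
e,a=tri([(S,202.6,152.3),(T,322.7,195.2)]);ti,b=tri([(S,174.2,147.5),(T,351.2,188.4)])
for q,r_ in((e,a),(ti,b)):print(q,r_[0],"rel pad: y",u@(q-p)[:2],"x",v@(q-p)[:2])
print("pad",p)
E
```

```text
[([0, 0, 12, 6, 49], [163.8, 161.7]), ([8, 7, 17, 23, 273], [174.2, 178.2]), ([33, 17, 4, 3, 11], [192.4, 177.9]), ([4, 24, 5, 3, 14], [164.1, 185.1])]
[ 518.3335 -177.6809  107.9982] 0.4763643780406573 rel pad: y 38.942735983120826 x 0.0641323872563273
[ 535.8284 -256.1749  108.982 ] 0.2587485163894461 rel pad: y -41.468195170658056 x -1.2443701349318452
pad [ 527.36   -215.5624  162.2887]
```

The bend sits 38.9 mm from the pad's centre (39 when home). The tip's visible stub is centred at −41.5 mm, the middle of −32 to −51. The pad top is at 162.3 mm, with 163 expected. All consistent, so I hand in.

```bash
python3 -c "
from rig import r
print(r.sign_off())"
```

```text
the job is handed in; nothing more can be done
None
```

The low stand's post is up one notch and resting on its pawl, and the plain steel pin is home through both cheeks and the post. I signed the job off at about 19 s on the robot's clock; no verdict is given.

- **Post:** I pinched the head pad, lifted it 33 mm, let it down onto the pawl and released it. Its top now measures 162.3 to 162.5 mm, against 162.7 mm measured on the set stand and 163 mm in the text.
- **Pin:** I held it by its leg and pushed it in from the stand's +y side until it stopped at 8.5 N. After release the leg hung down.
- **Home check:** From two views the bend lies 38.9 mm from the stand's middle (39 when home). The tip stub is centred at −41.5 mm on the far side, as expected for 19 mm out.
- **Disagreements:** At the stop, the tool pose put the bend at 37.1 mm. I put that down to about 1–2 mm of error in my stand position and camera calibration, because the view after release agreed with home. The scene camera also hinted at about 1 mm of tip sag before insertion, but the pin went in freely.
- **Other objects:** I touched only the post and the pin, and sensed no unexpected contact. I did not re-measure the other objects afterwards.

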